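Clip a picture frame onto the sprung safety hook of a display stand

TASK

Take the picture frame with the steel hanging loop out of the rack and hang it on the display stand's safety hook: bring the loop over the hook's nose and push it down, so that the loop itself presses the sprung gate open, passes it and lets it snap shut above it. Then give the frame a gentle upward tug of about 7 N and hold it for a second so that you feel the closed gate hold the loop, lower it back into the hook, and let go so that it hangs still. Be gentle (never more than 12 N on the hook), keep the fingers off the gate, and leave the other frames and the small things between the rack and the stand where they are.

Things in the scene. Friction and masses are not known exactly. Their poses are not given: they have to be found in the camera images.
- frame: Light wooden frame with white back panel (mm): 200 wide (own y), 140 high (own z), 14 thick (own x), bars 20 wide; 0.12 to 0.22 kg. Origin: centre of its underside; own z up, x normal to its face. It stands upright in any one of the rack's three slots, its yaw the rack's. The only frame with a steel wire loop on top, which lies in the frame's plane.
- ring_top (a point): On frame: wire centre at the middle of the top of the loop, 200 above the frame's underside, 60 above its upper edge, in its mid-plane; axes as the frame's. Wire 5 thick; inside of the loop 57.5 high and 31 wide, upper corners cut off (22 straight on top).
- grip_a (a point): On frame: middle of the upper bar's height, 70 from the middle of the frame to own +y, 130 above the underside. Good to grip from above across the 14 mm thickness, clear of the loop, the hook and its arm.
- grip_b (a point): The same on the other side, 70 to own -y.
- rack: Fixed plywood rack: base 190 (own x) by 240 (own y) by 12 thick; origin centre of its underside. Three slots along own y at own x = -60, 0, +60, each 17 wide between strips that stand 30 above the base. Frames stand on the base, 12 above the table, with 1.5 play either side.
- stand: Fixed display stand: steel base 190 x 170 x 12, own x -60 to +130, and a 16 mm post. A collar clamped on the post carries a round arm that runs towards own -x and turns down into the hook. Origin on the table below the middle of the hook; own z up; the hook lies in the own x-z plane, its open nose on the own -x side (roughly towards the robot).
- post_top (a point): Top of the post, 315 above the table, at stand x = +85. The collar's height differs each time: hook and gate as a whole sit up to 6 higher or lower than hook_seat tells, and this is not measured, it must be felt (or seen). The arm (7 thick, centre about 55 above hook_seat) runs from the post to stand x = +19, where it turns down as the hook's shank.
- hook_seat (a point): Fixed mark 235 above the table, axes as the stand's: where the centre of the 5 mm wire lies when it rests in the bottom of the hook, if the collar is at mid height (true height within 6). Hook bar 7 thick, its underside 9.5 below. Nose bar upright at own x = -19, shank at +19, gap 31. The frame hangs across the hook (frame x along stand x, either way round).
- hook_nose (a point): Top of the nose (collar at mid height): 27.5 above and 19 in front (own -x) of hook_seat. With the wire 40 above hook_seat the nose passes through the loop, at any collar height, as the frame moves to own +x. The wire then goes down between nose and shank, best 4 in front of hook_seat (-9 to +6 works), pressing the gate, which lets it by 5 to 12 above the true seat.
- gate (a joint): Angle of the sprung gate, rad: 0 shut, grows as it is pushed down and inwards, stop 0.9. A strip 9 wide, 4 thick, 40 long, from its hinge on the shank (46 above the seat) sloping down to just inside the nose's top. Opening at its end takes 1.3 N shut, 4 N at 0.5 rad. A wire inside that is pulled up is stopped by its underside about 23 above the true seat.
- plain_frame_a: Bystander, leave alone: pine frame without a loop, 190 wide, 110 high, 14 thick, upright in another slot of the rack; origin centre of the underside.
- plain_frame_b: Bystander, leave alone: darker wooden frame without a loop, 160 wide, 120 high, 14 thick, upright in another slot of the rack; origin centre of the underside.
- primer_jar: Bystander, leave alone: closed jar, 60 diameter, 75 high, standing between rack and stand; origin centre of the underside.
- tape_roll: Bystander: tape roll lying flat, 90 diameter, 24 high; origin centre of the underside.
- eraser: Bystander: white eraser, 55 x 30 x 16; origin centre of the underside.
Not all that is in view belongs to the job. What is shaped like the frame but blue or turquoise is not meant.

How it is judged:
By the outcome, as a careful person would: the job done as asked, in the order asked, and still so for the second after the job is handed in, with the robot touching nothing.
It also fails if it takes over 72 s, if anything falls off the work surface, if the arm or the gripper's body presses on something with over 40 N, if the wrist force passes 120 N, or if a joint passes its speed limit or range.

ROBOT

A 6-joint arm with a two-finger parallel gripper is mounted at the origin on the work surface. World frame = base frame: x ahead of the robot, y to its left, z up, the work surface at z = 0. Lengths are in mm, angles in rad, forces in N, time in s.
With the tool pointing down it reaches from about 225 to 875 mm from the base axis. Payload 3.4 kg.
Tool frame: the origin (TCP) lies on the centre line of the jaws, within the pads' length; the fingertips stand 17 mm ahead of it and the grasp point (between the pads) lies 2 mm behind it; z points along the fingers, y is the line along which they close (so a half turn about z gives the same grasp; the last joint's range is limited). The gripper opens to 85 mm and grips with 20 to 120 N. Pads are 22 mm wide; open, the fingers measure 114 mm over their backs; the gripper's body (76 mm by 85 mm) begins 54 mm behind the grasp point. The pads swing forward as they close: fully open they stand 13 mm farther back than shut.
Start: joints at [1.173, 0.276, 1.505, -0, 1.361, -0.121], TCP at [157.151, 553.141, 248.328] pointing down, gripper open.
Joint ranges: [-2.89, 2.89], [-0.75, 2.08], [0.22, 2.7], [-1.18, 4.32], [0.11, 2.71], [-2.7, 2.7]. Speed limits (rad/s): [2.57, 2.57, 3.14, 3.14, 3.14, 3.14].

INTERFACE

Orientations are given as a 3x3 rotation matrix whose columns are the frame's x, y, z axes.
In Python, from bench import manip, jaws, kinematics, status, cams, workorder gives the robot as it stands. Calls block until the motion is done:
- manip.move_ptp(position, orientation): joint-space move of the TCP to a pose.
- manip.move_l(position, orientation=None, rate=150): straight line of the TCP; orientation=None keeps the orientation; rate is the mean speed in mm/s.
- manip.set_joints(angles): joint-space move.
- jaws.command_gripper(opening): finger opening in mm; the grip force is fixed at half the most; returns when the fingers have stopped.
- manip.pause(seconds).
- kinematics.ik(position, orientation): joint angles nearest the present ones, or None.
- status.get_state(): the state.
- cams.grab_frame(name): name is "scene" or "top" or "wrist"; returns a dict with "frame" (384x512x3 uint8, blue, green, red), "fx", "fy", "cx", "cy" (pixels), "k1" (the pictures are not rectified: a ray, as slopes to the right and down, at radius r is drawn at 1 + k1 r^2 times it, then the intrinsics apply), "eye" and "attitude" of the camera in the world. Camera axes: x right, y up, looking along -z (the intrinsics and any distortion apply to the point x, -y, -z); pixel columns grow to the right and rows downward; lengths in mm; the calibration is good to about 2 mm. A picture is of the moment at which its call begins. There is no depth.
A pose or a line that the arm cannot do raises manip.IKError and nothing moves.
- workorder.job_done(): hands the job in; it is judged then, once.
The state is a dict: "time_s": time; "joints": joint angles; "qd": joint speeds; "tau": joint torques, N m; "ee_pos": TCP position; "eef_rot": TCP orientation; "force": force on the tool from outside, world axes, zero at the start; "torque": the same for the moment, N m; "grip_width": finger opening in mm; "grasp_force": force on a finger pad.
Only numpy, scipy, OpenCV 4.12 (cv2) and the standard library are available. Lean on these libraries where they do the work, as an engineer would, in place of code of your own. Each camera call takes 0.05 s, during which the arm holds its last target. There are 200 camera calls.

## Working session

There is one attempt and no reset: what is moved stays moved. The work goes in short steps, each a Python script; the robot and the scene stay as the last script left them, time stands still between calls to the robot, and variables do not carry over. Pictures are saved under pics/ and viewed, at most 10 in all, crops included, and the job is handed in when it is done.

```bash
mkdir -p pics; ls; cat > h.py <<'E'
import numpy as np, cv2
from bench import manip, jaws, kinematics, status, cams, workorder
def grab(n,fn=None):
    d=cams.grab_frame(n)
    if fn: cv2.imwrite('pics/'+fn,d['frame'])
    return d
def ray(d,u,v):
    xd=(u-d['cx'])/d['fx'];yd=(v-d['cy'])/d['fy']
    x,y=xd,yd
    for _ in range(20):
        s=1+d['k1']*(x*x+y*y);x,y=xd/s,yd/s
    r=np.array(d['attitude'])@np.array([x,-y,-1.]);return np.array(d['eye']),r/np.linalg.norm(r)
def onz(d,u,v,z):
    o,r=ray(d,u,v);return o+r*(z-o[2])/r[2]
def proj(d,p):
    c=np.array(d['attitude']).T@(np.array(p)-np.array(d['eye']));x,y=c[0]/-c[2],-c[1]/-c[2]
    s=1+d['k1']*(x*x+y*y);return np.array([d['fx']*x*s+d['cx'],d['fy']*y*s+d['cy']])
def tri(obs):
    A=np.zeros((3,3));b=np.zeros(3)
    for d,u,v in obs:
        o,r=ray(d,u,v);P=np.eye(3)-np.outer(r,r);A+=P;b+=P@o
    p=np.linalg.solve(A,b)
    return p
E
python3 - <<'E'
from h import *
a=grab('scene','s1.png');b=grab('top','t1.png')
im=np.vstack([a['frame'],b['frame']])
for d in(a,b):print(d['fx'],d['k1'],d['eye'],np.round(d['attitude'],2).tolist())
s=status.get_state();print(s['time_s'],s['force'],s['eef_rot'])
E
```

```text
pics
424.3367702853228 0.05288515696131721 [1107.78485614  214.43344675 1098.80268298] [[-0.26, -0.8, 0.54], [0.97, -0.22, 0.13], [0.01, 0.56, 0.83]]
461.14981987728453 -0.05567898026796825 [ 277.55216611   89.87919862 1564.87203507] [[0.02, 0.99, -0.16], [-1.0, 0.02, 0.01], [0.01, 0.16, 0.99]]
0.1 [ 0.0482721  -0.47427677 -0.38066188] [[-9.61919528e-01  2.73332017e-01 -6.55961601e-04]
 [ 2.73332713e-01  9.61918395e-01 -1.49275250e-03]
 [ 2.22964479e-04 -1.61520354e-03 -9.99998671e-01]]
```

View pics/s1.png

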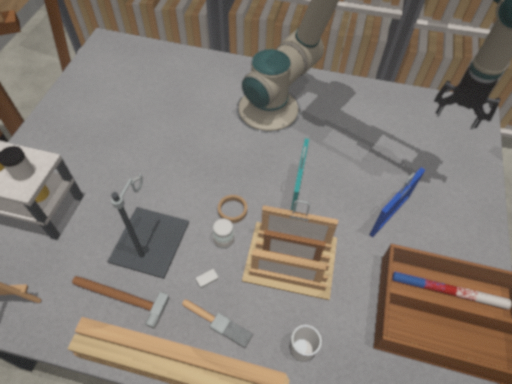

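View pics/t1.png

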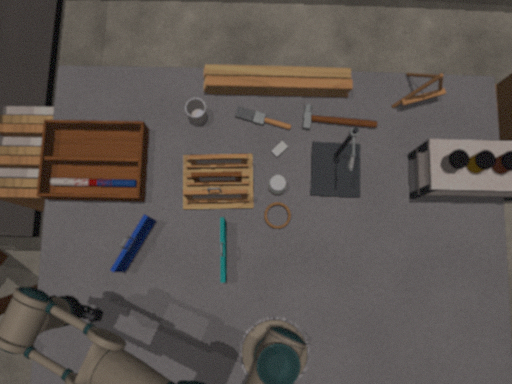

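The scene picture shows the rack near (290,255) with the looped frame nearest the robot (loop near (300,207)), and the stand with its post top near (117,200) and hook near (137,183). In the top picture the rack is at (218,182) and the stand base at (335,169). Next I enlarge both areas.

```bash
python3 - <<'E'
import cv2,numpy as np
s=cv2.imread('pics/s1.png');t=cv2.imread('pics/t1.png')
R=lambda i,x,y,w,h,k:cv2.resize(i[y:y+h,x:x+w],(w*k,h*k),interpolation=cv2.INTER_CUBIC)
a=np.hstack([R(s,235,190,110,75*2-37,4)[:300,:400]*1,R(s,95,170,100,75,4)])
b=np.hstack([R(t,175,145,100,75,4),R(t,300,115,100,75,4)])
cv2.imwrite('pics/c1.png',np.vstack([a,b]))
E
```

```text
(no output)
```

View pics/c1.png

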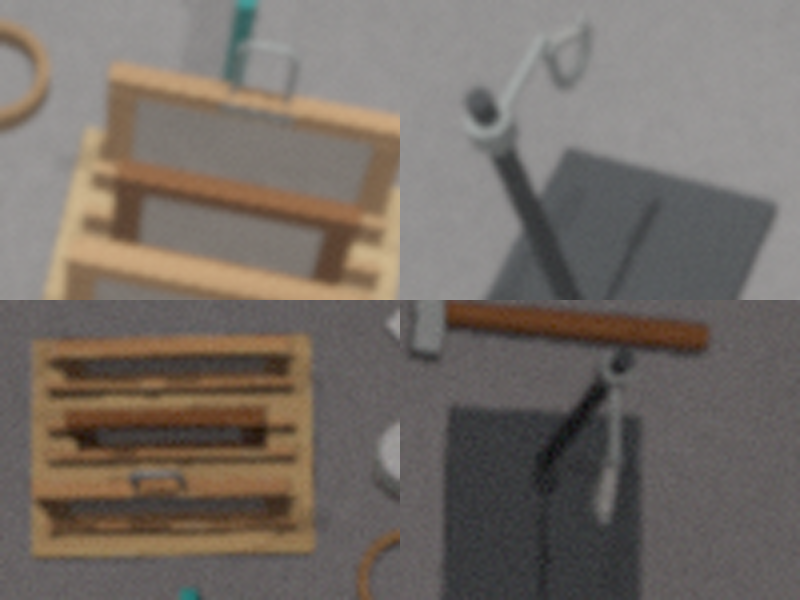

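Near slot holds the looped frame: its loop is at top-image px (214,191) and scene px (302,208). Post top is at top px (355,129) and scene px (115.5,195); nose end is about top px (351,170).

```bash
cat > m.py <<'E'
from h import *
s=grab('scene');t=grab('top')
s['frame']=cv2.imread('pics/s1.png');t['frame']=cv2.imread('pics/t1.png')
r=lambda p:np.round(p,1).tolist()
print('rack',[r(onz(t,u,v,12)) for u,v in[(183,154.5),(252.7,154),(253.5,208),(183.2,208.5)]])
print('bar',[r(onz(t,u,v,152)) for u,v in[(184.5,192),(247.5,190.5)]])
print('loop',[r(onz(t,u,v,212)) for u,v in[(208.2,188.3),(220.5,189)]], r(tri([(s,302.3,202),(t,214.5,188.7)])))
print('post',r(tri([(s,115.5,195),(t,355.3,128.7)])),r(onz(t,355.3,128.7,315)))
print('nose',r(tri([(s,95+185/4,170+18/4),(t,300+204/4,115+220/4)])),r(onz(t,351,170,262)))
# stand base contour in top image: dark
g=cv2.cvtColor(t['frame'],cv2.COLOR_BGR2GRAY);m=(g<75).astype(np.uint8);m[:, :300]=0;m[:,375:]=0;m[:135]=0;m[205:]=0
m=cv2.morphologyEx(m,cv2.MORPH_OPEN,np.ones((3,3)))
c=max(cv2.findContours(m,0,2)[0],key=cv2.contourArea);R=cv2.minAreaRect(c);print(R)
B=cv2.boxPoints(R);W=[onz(t,u,v,12) for u,v in B];print('base',[r(w) for w in W],[np.linalg.norm(W[i]-W[i-1]).round() for i in range(4)])
# rack wood in top image
hsv=cv2.cvtColor(t['frame'],cv2.COLOR_BGR2HSV);m=((hsv[...,1]>90)&(hsv[...,0]<25)).astype(np.uint8);m[:,:165]=0;m[:,262:]=0;m[:140]=0;m[220:]=0
m=cv2.morphologyEx(m,cv2.MORPH_CLOSE,np.ones((7,7)))
c=max(cv2.findContours(m,0,2)[0],key=cv2.contourArea);R=cv2.minAreaRect(c);B=cv2.boxPoints(R);W=[onz(t,u,v,12) for u,v in B];print('rackauto',R,[r(w) for w in W],[np.linalg.norm(W[i]-W[i-1]).round() for i in range(4)])
E
python3 m.py
```

```text
rack [[657.3, 325.0, 12.0], [664.1, 84.1, 12.0], [476.0, 77.7, 12.0], [469.3, 316.0, 12.0]]
bar [[503.7, 293.9, 152.0], [512.5, 98.5, 152.0]]
loop [[506.7, 215.1, 212.0], [505.3, 178.5, 212.0]] [506.6, 198.5, 206.7]
post [669.4, -203.1, 312.3] [668.8, -203.3, 315.0]
nose [562.5, -201.7, 251.5] [560.7, -200.8, 262.0]
((334.5, 166.0), (62.0, 49.0), 90.0)
base [[736.8, -114.6, 12.0], [741.1, -286.9, 12.0], [521.2, -282.8, 12.0], [517.8, -114.4, 12.0]] [np.float64(219.0), np.float64(172.0), np.float64(220.0), np.float64(168.0)]
rackauto ((217.5, 181.0), (54.0, 69.0), 90.0) [[659.0, 325.1, 12.0], [664.1, 86.5, 12.0], [475.9, 82.8, 12.0], [471.0, 316.8, 12.0]] [np.float64(188.0), np.float64(239.0), np.float64(188.0), np.float64(234.0)]
```

```bash
cat > m2.py <<'E'
from h import *
t=cams.grab_frame('top');g=cv2.GaussianBlur(cv2.cvtColor(cv2.imread('pics/t1.png'),cv2.COLOR_BGR2GRAY),(0,0),1).astype(float)
def edge(rng,lo,hi,z,ax):
    P=[]
    for k in rng:
        l=g[k,lo:hi] if ax==0 else g[lo:hi,k]
        d=np.abs(np.gradient(l));i=d.argmax()
        i=np.clip(i,1,len(d)-2);o=(d[i-1]-d[i+1])/(2*(d[i-1]-2*d[i]+d[i+1])+1e-9)
        e=lo+i+o;P.append(onz(t,e,k,z)[:2] if ax==0 else onz(t,k,e,z)[:2])
    P=np.array(P);l=cv2.fitLine(P.astype(np.float32),cv2.DIST_HUBER,0,.1,.01).ravel();return l.round(3).tolist()
print('left',edge(range(146,190),306,318,0,0));print('right',edge(range(165,190),355,366,12,0));print('far',edge(range(315,332),136,147,12,1));print('near',edge(range(315,355),190,202,12,1))
E
python3 m2.py
cat > mv.py <<'E'
from h import *
FY=0.035; F0=np.array([506.7,198.6])
def tool(yaw,flip=1):   # z down, y along frame x
    y=np.array([np.cos(yaw),np.sin(yaw),0])*flip;z=np.array([0,0,-1.]);return np.c_[np.cross(y,z),y,z]
E
python3 - <<'E'
from mv import *
for side in(1,-1):
  for f in(1,-1):
    for nm,(c,yaw,z) in {'rack':(F0,FY,144),'stand':(np.array([584,-203]),-.03,210)}.items():
      p=c+side*70*np.array([-np.sin(yaw),np.cos(yaw)])
      q=kinematics.ik([*p,z],tool(yaw,f));print(side,f,nm,None if q is None else np.round(q,2).tolist())
w=grab('wrist','w1.png');print(w['eye'],w['fx'],np.round(w['attitude'],2).tolist())
E
```

```text
left [1.0, -0.017999999225139618, 632.823974609375, -117.61799621582031]
right [1.0, -0.01899999938905239, 583.0809936523438, -286.489013671875]
far [0.03400000184774399, 0.9990000128746033, 713.8259887695312, -154.80499267578125]
near [0.028999999165534973, 1.0, 520.0609741210938, -200.4949951171875]
1 1 rack [0.37, 0.35, 1.67, -0.0, 1.12, 0.33]
1 1 stand [-0.34, 0.34, 1.51, -0.0, 1.29, -0.31]
1 -1 rack None
1 -1 stand None
-1 1 rack [0.11, 0.28, 1.77, -0.0, 1.09, 0.08]
-1 1 stand [-0.55, 0.4, 1.41, -0.0, 1.33, -0.52]
-1 -1 rack None
-1 -1 stand [-0.55, 0.4, 1.41, -0.0, 1.33, 2.62]
[ 79.78340665 574.67465461 373.23173844] 341.2890708509165 [[0.27, -0.91, -0.3], [0.96, 0.26, 0.09], [-0.0, -0.31, 0.95]]
```

Stand yaw is about -0.025 with origin at about (583,-201), and base edges and post agree. I'll grip on the +y side, so the wrist camera stays clear of the hook arm and sees the hook from the side.

```bash
python3 - <<'E'
from mv import *
R=tool(FY);p=F0+70*np.array([-np.sin(FY),np.cos(FY)])
manip.move_ptp([*p,250],R);jaws.command_gripper(42)
w=grab('wrist','w2.png')
for z in(152,):
  for yy in(-100,100):
    for xx in(-7,7):
      q=F0+xx*np.array([1,FY])+yy*np.array([-FY,1]);print(xx,yy,proj(w,[*q,z]).round())
print('ring',proj(w,[*F0,212]).round())
s=status.get_state();print(s['time_s'],s['force'])
E
```

```text
-7 -100 [245. 389.]
7 -100 [262. 389.]
-7 100 [243. 158.]
7 100 [264. 158.]
ring [254. 346.]
2.5 [0.38922627 0.77384773 0.00328641]
```

View pics/w2.png

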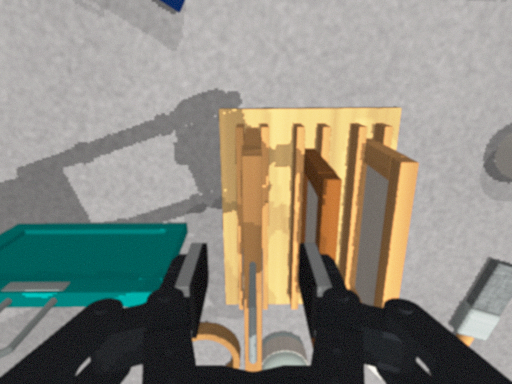

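The wrist picture shows the looped frame's bar at u 243–264 with its far end at v≈148. That matches the prediction in x; in y it is within a few mm. Grasping now.

```bash
python3 - <<'E'
from mv import *
R=tool(FY);p=F0+70*np.array([-np.sin(FY),np.cos(FY)])
manip.move_l([*p,140],R,rate=100)
s=status.get_state();print(s['force'])
jaws.command_gripper(5);s=status.get_state();print(s['grip_width'],s['grasp_force'],s['force'],s['ee_pos'])
f0=s['force']
manip.move_l([*p,165],rate=50);manip.move_l([*p,300],rate=120);manip.pause(.3)
s=status.get_state();print(s['time_s'],s['force'],s['torque'],s['ee_pos'],s['grip_width'])
w=grab('wrist','w3.png');sc=grab('scene','s3.png')
print('ring predicted',proj(w,[*F0,372]).round(),proj(sc,[*F0,372]).round())
for yy in(-100,100): print(proj(sc,[*(F0+yy*np.array([-FY,1])),312]).round(),proj(w,[*(F0+yy*np.array([-FY,1])),312]).round())
k=lambda i,x,y,w,h:cv2.resize(i[y:y+h,x:x+w],(400,300),interpolation=cv2.INTER_CUBIC)
cv2.imwrite('pics/c3.png',np.hstack([cv2.resize(w['frame'],(400,300)),k(sc['frame'],235,130,140,105)]))
E
```

```text
[-0.84912256  0.27465744  0.33457086]
12.673477563117965 59.33566331863403 [-0.73433716  0.18453925  2.91320111] [504.55090236 268.82088494 140.71637346]
6.3333 [-0.26844702  0.12735087 -1.68083237] [0.12932027 0.03567088 0.00712452] [504.1447005  268.52495852 299.59358273] 12.726824495270176
ring predicted [254. 646.] [310. 161.]
[264. 169.] [254. 570.]
[350. 185.] [254. 225.]
```

View pics/c3.png

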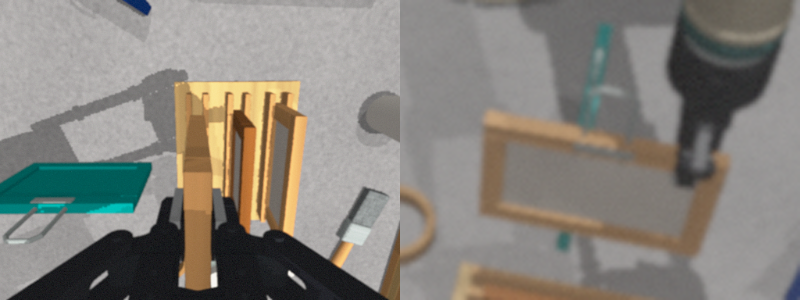

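Lift is clean: bar ends at scene px (265.5,169.6) and (350.5,184) match the predicted (264,169) and (350,185), so there's no tilt. Carrying it to in front of the hook.

```bash
cat >> mv.py <<'E'
SY=-0.025; S=np.array([583,-201.3]); RS=tool(SY); DZ=71.3
ex=np.array([np.cos(SY),np.sin(SY)]);ey=np.array([-ex[1],ex[0]])
def ring(sx,h,sy=0.,rate=60):   # ring_top at stand coords sx,sy, height h above hook_seat
    manip.move_l([*(S+ex*sx+ey*(sy+70)),235+h-DZ],RS,rate=rate)
def where():
    p=np.array(status.get_state()['ee_pos']);d=p[:2]-S
    return np.array([d@ex,d@ey-70,p[2]+DZ-235]).round(2)
E
python3 - <<'E'
from mv import *
ring(-75,130,rate=200);ring(-75,41,rate=100);manip.pause(.3)
s=status.get_state();print(s['time_s'],s['force'],s['torque'],where())
sc=grab('scene','s4.png');t=grab('top','t4.png')
P=lambda sx,h,sy=0:[*(S+ex*sx+ey*sy),235+h]
for n,p in dict(ring=P(-75,41),barL=P(-75,-19,100),barR=P(-75,-19,-100),nose=P(-19,27.5),seat=P(0,0),post=P(85,80),armend=P(19,55)).items(): print(n,proj(sc,p).round(1),proj(t,p).round(1))
k=lambda i,x,y,w,h:cv2.resize(i[y:y+h,x:x+w],(w*5,h*5),interpolation=cv2.INTER_CUBIC)
cv2.imwrite('pics/c4.png',np.hstack([k(sc['frame'],90,155,80,90),k(t['frame'],310,115,80,90)]))
E
```

```text
9.9167 [ 0.62327368  0.13372002 -0.73708046] [ 0.06160648 -0.02325337  0.00929458] [-74.81  -0.08  41.41]
ring [148.1 151.8] [351.9 187.1]
barL [188.5 175.6] [314. 189.]
barR [117.2 157.9] [380.7 192.1]
nose [139.8 172.3] [351.  168.9]
seat [138.8 184.8] [349.1 164.5]
post [115.  193.7] [355.4 129. ]
armend [130.5 177.5] [353.2 153.8]
```

View pics/c4.png

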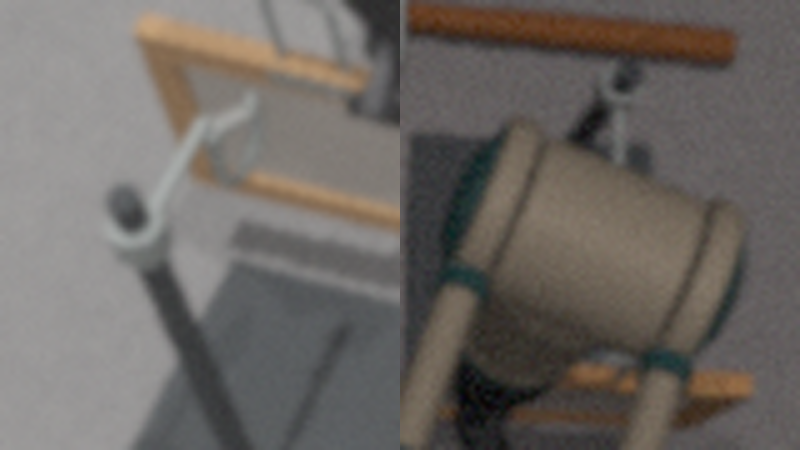

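Scene crop: nose tip at (140,174), arm bend (132,179), post top (115,195), all within 2 px of prediction. The frame's corner (117.5,158.5) and loop feet (147,165)/(160,167) also agree. Moving the loop over the nose, watching the forces.

```bash
cat >> mv.py <<'E'
def force(n=6):
    F=[]
    for _ in range(n): F.append(status.get_state()['force']);manip.pause(.02)
    return np.mean(F,0)
def F(n=6): return force(n)-np.load('f0.npy')
E
python3 - <<'E'
from mv import *
f=force(12);np.save('f0.npy',f);print(f)
ring(-35,39.8,rate=60);print(F(),where())
for x in(-25,-20,-15,-10,-4):
    ring(x,39.8,rate=40);d=F();print(x,d.round(2),where())
    if np.linalg.norm(d)>3:break
sc=grab('scene','s5.png')
print(status.get_state()['time_s'])
E
```

```text
[ 0.10292743 -0.10092586 -1.40860175]
[-0.06219803  0.24117747  0.22327353] [-35.41   0.08  39.79]
-25 [-0.51 -0.02  0.15] [-2.507e+01  2.000e-02  3.970e+01]
-20 [-0.08  0.37 -0.09] [-20.03   0.04  39.74]
-15 [-0.11 -0.05 -0.18] [-1.502e+01  1.000e-02  3.973e+01]
-10 [-0.08 -0.12 -0.03] [-9.980e+00  3.000e-02  3.975e+01]
-4 [-0.32  0.06 -0.25] [-4.010e+00  3.000e-02  3.975e+01]
13.2083
```

No contact. Pushing down in small steps.

```bash
python3 - <<'E'
from mv import *
h=39.8
while h>4:
    h-=1.5 if h>18 else 1.0
    ring(-4,h,rate=30);d=F(4);print(round(h,1),d.round(2),where()[2])
    if np.linalg.norm(d)>6.5:break
    if h<13 and d[2]>4: break
print(status.get_state()['time_s'])
grab('scene','s6.png')
E
```

```text
38.3 [-0.14 -0.33  0.44] 38.24
36.8 [-0.05  0.62  0.29] 36.75
35.3 [0.   0.31 0.35] 35.24
33.8 [-0.14  0.06 -0.49] 33.77
32.3 [-0.15 -0.21 -0.07] 32.25
30.8 [-0.28  0.1  -0.36] 30.75
29.3 [-0.46  0.1   1.7 ] 29.56
27.8 [-0.57 -0.63  2.41] 27.89
26.3 [-1.06 -0.1   2.79] 26.22
24.8 [-1.13 -0.32  2.76] 24.62
23.3 [-1.51  0.64  3.12] 23.18
21.8 [-1.51  0.13  2.84] 21.64
20.3 [-1.72  0.13  3.2 ] 20.17
18.8 [-2.04 -0.45  3.26] 18.66
17.3 [-1.67 -0.13  3.09] 17.14
16.3 [-1.73  0.38  3.55] 16.27
15.3 [-2.13  0.14  3.39] 15.21
14.3 [-1.96 -0.03  3.29] 14.2
13.3 [-2.14 -0.1   3.13] 13.19
12.3 [-1.78 -0.21  3.64] 12.17
11.3 [-2.32  0.45  3.31] 11.17
10.3 [-2.24  0.47  3.02] 10.24
9.3 [-2.11  0.61  2.78] 9.18
8.3 [-2.11 -0.04  2.86] 8.15
7.3 [-2.36  0.14  2.8 ] 7.23
6.3 [-2.52 -0.23  2.82] 6.12
5.3 [-3.42  0.36  1.41] 5.01
4.3 [-3.27  0.09  0.49] 3.86
3.3 [-4.13 -0.03 -0.23] 2.84
22.3917
```

```bash
python3 - <<'E'
from mv import *
h=3.3
while h>-8:
    h-=1.0
    ring(-5,h,rate=30);d=F(5);print(round(h,1),d.round(2),where())
    if np.linalg.norm(d)>6.5 or d[2]>3:break
print(status.get_state()['time_s'])
sc=grab('scene','s7.png')
cv2.imwrite('pics/c7.png',cv2.resize(sc['frame'][155:245,90:190],(800,720)[:1]+(600,),interpolation=cv2.INTER_CUBIC))
P=lambda sx,h,sy=0:[*(S+ex*sx+ey*sy),235+h]
print([proj(sc,p).round(1) for p in(P(-5,h),P(-19,24),P(-5,h-60,-100))])
E
```

```text
2.3 [-0.01 -0.21 -0.03] [-3.88 -0.18  2.72]
1.3 [0.07 0.1  0.02] [-4.85 -0.02  1.33]
0.3 [-0.01  0.17  0.24] [-5.02  0.01  0.27]
-0.7 [-0.28  0.4  -0.28] [-5.02 -0.   -0.76]
-1.7 [-0.25  0.25  0.42] [-5.01 -0.02 -1.74]
-2.7 [-0.03  0.11  0.03] [-5.    0.   -2.71]
-3.7 [-0.01 -0.02 -0.02] [-5.02  0.01 -3.73]
-4.7 [ 0.02 -0.09  0.84] [-4.85 -0.06 -4.55]
-5.7 [-0.56 -1.01  3.95] [-4.74 -0.31 -5.22]
25.4417
[array([140.1, 184.6]), array([140.1, 173.1]), array([109.6, 188.8])]
```

View pics/c7.png

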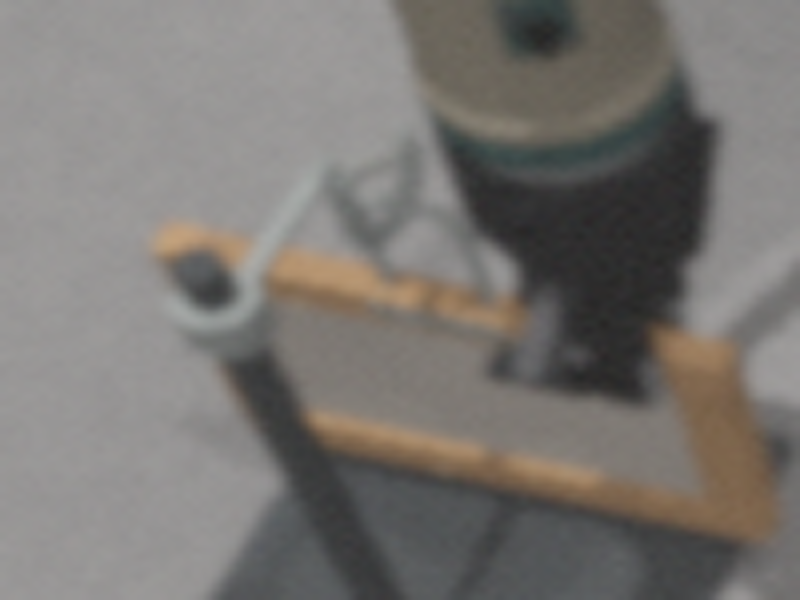

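The picture shows the hook's nose through the loop, with the wire inside. The force fell to 0 when the gate let the wire by at h≈2.5, and the seat was felt at h≈-4.8, so the collar is about 5 low. Now the tug.

```bash
python3 - <<'E'
from mv import *
ring(-4,-3,rate=30);ring(-4,13,rate=40);print(F().round(2),where())
h=13
while h<24:
    h+=.7 if h<16 else .35
    ring(-4,h,rate=20);d=F(4);print(round(h,2),d.round(2),where())
    if d[2]<-6.3 or np.linalg.norm(d)>8.5:break
t0=status.get_state()['time_s'];print('hold',t0)
while status.get_state()['time_s']-t0<1.5:
    d=F(8);print(d.round(2))
    e=-7-d[2]
    if abs(e)>.5: h-=np.clip(.08*e,-.15,.15)*1;ring(-4,h,rate=20)
print(status.get_state()['time_s'],where())
E
```

```text
[-0.04 -0.01  0.07] [-4.17  0.02 12.88]
13.7 [0.11 0.32 0.54] [-4.04  0.02 13.59]
14.4 [ 0.27 -0.32  0.41] [-4.    0.   14.44]
15.1 [-0.06  0.33 -0.02] [-3.98 -0.   15.15]
15.8 [-0.17  0.02  0.05] [-3.99 -0.02 15.84]
16.5 [-0.28  0.29 -0.36] [-4.01  0.   16.51]
16.85 [0.01 0.07 0.34] [-3.99  0.   16.86]
17.2 [ 0.39 -0.19  0.1 ] [-3.99e+00 -1.00e-02  1.72e+01]
17.55 [-0.27 -0.14 -0.08] [-3.990e+00  1.000e-02  1.758e+01]
17.9 [0.32 0.26 0.22] [-3.96  0.   17.93]
18.25 [-0.37  0.21  0.33] [-3.970e+00  1.000e-02  1.826e+01]
18.6 [-0.11  0.26 -0.02] [-4.    0.   18.59]
18.95 [0.19 0.05 0.06] [-3.980e+00 -1.000e-02  1.895e+01]
19.3 [-0.01  0.06 -0.96] [-4.010e+00  1.000e-02  1.929e+01]
19.65 [-0.    0.13 -0.83] [-4.07  0.07 19.52]
20.0 [-0.22  0.31 -1.74] [-4.11  0.13 19.81]
20.35 [-0.15  0.67 -3.55] [-4.19  0.23 20.06]
20.7 [ 0.07  1.24 -4.96] [-4.23  0.25 20.36]
21.05 [ 0.68  1.62 -6.27] [-4.18  0.23 20.72]
21.4 [ 0.42  2.4  -8.3 ] [-4.26  0.35 20.99]
hold 32.4083
[ 0.27  2.47 -8.92]
[ 0.77  2.66 -8.46]
[ 0.65  2.47 -8.64]
[ 1.03  2.16 -7.86]
33.9417 [-3.94 -0.11 21.01]
```

Held, but at 8.5 N, a bit over. I'll ease to 7 N and hold a full second there.

```bash
python3 - <<'E'
from mv import *
h=20.75
ring(-4,h,rate=20);d=F(6);print(d.round(2),where())
for _ in range(4):
    if abs(-7-d[2])<.4:break
    h-=np.clip((-7-d[2])*.2,-.3,.3);ring(-4,h,rate=20);d=F(6);print(round(h,2),d.round(2))
t0=status.get_state()['time_s']
while status.get_state()['time_s']-t0<1.4: print(F(12).round(2))
print(status.get_state()['time_s'],h)
E
```

```text
[ 0.7   1.7  -6.69] [-3.9  -0.14 20.93]
[ 0.8   1.75 -6.77]
[ 0.34  1.53 -6.38]
[ 0.81  1.23 -6.4 ]
[ 0.58  1.13 -6.33]
[ 0.76  1.26 -5.89]
[ 0.92  1.23 -5.67]
[ 0.75  0.67 -5.76]
[ 0.86  0.76 -5.62]
35.8917 20.75
```

The grip creeps slightly, so I'll hold once more with correction.

```bash
python3 - <<'E'
from mv import *
h=21.0
ring(-4,h,rate=20);t0=status.get_state()['time_s']
while status.get_state()['time_s']-t0<1.7:
    d=F(6);h+=np.clip((7+d[2])*.12,-.12,.15);ring(-4,h,rate=20);print(d.round(2),round(h,2))
# lower into the hook
ring(-3,16,rate=30);ring(-2,0,rate=40);print(F().round(2))
while h>-9:
    h=min(h,0)-.6;ring(-2,h,rate=20);d=F(5);print(round(h,1),d.round(2),where())
    if d[2]>1.3 :break
print(status.get_state()['time_s'])
sc=grab('scene','s8.png')
cv2.imwrite('pics/c8.png',cv2.resize(sc['frame'][155:245,90:190],(660,600),interpolation=cv2.INTER_CUBIC))
E
```

```text
[ 0.92  0.82 -5.95] 21.13
[ 1.19  1.19 -6.98] 21.13
[ 0.8   0.99 -7.15] 21.11
[ 0.87  1.56 -6.74] 21.14
[ 0.95  1.72 -7.02] 21.14
[-0.29  0.05 -0.2 ]
-0.6 [-0.36  0.11  0.38] [-2.   -0.02 -0.49]
-1.2 [0.1  0.12 0.46] [-2.01  0.   -1.19]
-1.8 [-0.29  0.3  -0.04] [-1.98 -0.02 -1.79]
-2.4 [-0.03 -0.04  0.16] [-2.   -0.01 -2.39]
-3.0 [-0.23  0.56  0.21] [-2.01 -0.   -3.02]
-3.6 [-0.17  0.1   0.16] [-2.01 -0.   -3.61]
-4.2 [-0.18  0.44  0.13] [-2.02  0.02 -4.21]
-4.8 [-0.14  0.46  0.3 ] [-1.99  0.04 -4.8 ]
-5.4 [ 0.34 -0.05 -0.  ] [-1.96 -0.01 -5.38]
-6.0 [-0.19 -0.04  1.71] [-1.87 -0.15 -5.73]
42.2
```

View pics/c8.png

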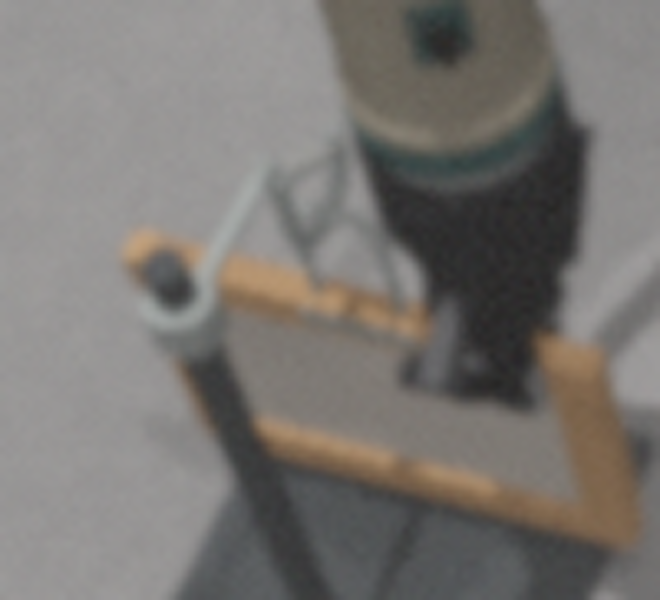

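The tug held at 7 N, and the loop is back in the seat carrying about 1.7 N. Releasing and retreating upward.

```bash
python3 - <<'E'
from mv import *
jaws.command_gripper(50);manip.pause(1.0)
p=np.array(status.get_state()['ee_pos']);print(force())
manip.move_l(p+[0,0,60],rate=60);manip.move_l(p+[0,0,130],rate=100)
manip.move_l(p+[-100,150,160],rate=150);manip.pause(3)
s=grab('scene','s9.png');manip.pause(.7);s2=grab('scene');t=grab('top')
print('diff',cv2.absdiff(s['frame'],s2['frame'])[155:260,90:220].max(),status.get_state()['time_s'])
k=lambda i,x,y,w,h:cv2.resize(i[y:y+h,x:x+w],(400,400),interpolation=cv2.INTER_CUBIC)
cv2.imwrite('pics/c9.png',np.hstack([k(s2['frame'],90,155,100,100),k(s2['frame'],60,120,290,290)]))
E
```

```text
[ 0.05995033 -0.16662262  0.18150202]
diff 8 51.0083
```

View pics/c9.png

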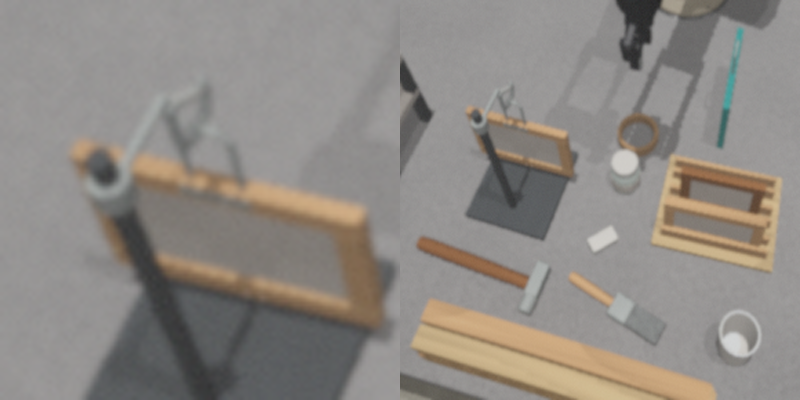

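The frame hangs level and still in the hook (only noise-level difference between pictures 0.7 s apart), the gate is closed above the wire, and everything else is in place.

```bash
python3 -c "
from bench import workorder;print(workorder.job_done())"
```

```text
the job is handed in; nothing more can be done
None
```

The job is handed in after about 51 s: the frame hangs still and level in the safety hook with the gate shut above the loop, it held upward tugs of about 6 to 9 N (the last steady at 7 N for over a second), the hook load I measured never passed about 9.3 N, and the other frames and small things look unmoved.

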